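# Free the sieve plate from its clamp and put it on the scale

## Robot

A 6-joint arm with a two-finger parallel gripper is mounted at the origin on a cart in front of the work surface, level with it; the furniture and walls round the work are solid. World frame = base frame: x ahead of the robot, y to its left, z up, the work surface at z = 0. Lengths are in m, angles in degrees, forces in N, time in s.
With the tool pointing down it reaches from about 0.325 to 0.875 m from the base axis. Payload 4.4 kg.
Tool frame: the origin (TCP) lies between the finger pads; the fingertips stand 17 mm ahead of it and the grasp point (between the pads) lies 2 mm behind it; z points along the fingers, y is the line along which they close (so a half turn about z gives the same grasp; the last joint's range is limited). The gripper opens to 85 mm and grips with 20 to 120 N. Pads are 22 mm wide; open, the fingers measure 114 mm over their backs; the gripper's body (76 mm by 85 mm) begins 54 mm behind the grasp point. The pads swing forward as they close: fully open they stand 13 mm farther back than shut.
Start: joints at [-83.451, 11.837, 88.321, -0, 79.842, -8.623], TCP at [0.15, -0.555, 0.248] pointing down, gripper open.
Joint ranges: [-156.59, 156.59], [-49.26, 127.26], [12.9, 141.05], [-63.56, 243.56], [4.71, 150.69], [-161.64, 161.64]. Speed limits (degrees/s): [159.86, 159.86, 180, 180, 180, 180].

## Interface

Orientations are given as a 3x3 rotation matrix whose columns are the frame's x, y, z axes.
In Python, from rig import r gives the robot as it stands.
- The arm moves only by the tool apply_moves, never from a script. Its argument "steps" is a list of rows, each a list of 7 numbers: the closure, from 0 (fully open) to 1 (shut), then the shift along the tool's x, y, z in units of 50 mm (1.0 is 50 mm), then the turn, a rotation vector about the tool's x, y, z in degrees. In form: [[claw, x, y, z, rx, ry, rz], ...]. A call has 1 to 8 rows; each row is the pose to reach, as a shift and turn from the pose commanded when the call began, along the tool's axes at that moment; what a row does not reach only later rows make up. A row lasts 1/10 s, in which the tool goes at most 50 mm and 8.59 degrees, less where a joint would pass 70% of its speed; a pose out of reach is approached as far as the arm can. A call with a gripper value outside its range is refused whole. The fingers move at their own pace and stop on an object; "grip_force" is the grip in N (left out, the last holds). Time passes only in rows, so rows that repeat a pose let the fingers close. It gives the time, the measured TCP pose, the force, the opening and the grip force at its end, in the units of the state.
- r.observe(): the state, without advancing time (a new reading comes with each control period).
- r.get_image(name): name is "scene" or "top"; returns a dict with "image" (384x512x3 uint8, red, green, blue), "intrinsics" (3x3 intrinsics, pixels), "R" (3x3) and "t" (3): a world point X has camera coordinates R X + t. Camera axes: x right, y down, z forward; pixel columns grow to the right and rows downward; lengths in m; the calibration is good to about 2 mm. A picture is of the moment at which its call begins. There is no depth.
- r.job_done(): hands the job in; it is judged then, once.
The state is a dict: "t": time; "q": joint angles; "joint_velocities": joint speeds; "effort": joint torques, N m; "tcp_pos": TCP position; "tool_rot": TCP orientation; "wrist_force": force on the tool from outside, world axes, zero at the start; "torque": the same for the moment, N m; "finger_gap": finger opening in m; "gripper_force": force on a finger pad.
Only numpy, scipy, OpenCV 4.12 (cv2) and the standard library are available. Lean on these libraries where they do the work, as an engineer would, in place of code of your own. Each camera call takes 0.05 s, during which the arm holds its last target. There are 200 camera calls.

## Task

Swing the fixture's clamp bar up and over past upright so that it stays open, then slide the sieve plate out of the guide rails by its grip rib. Lay the plate down gently on the middle of the pocket scale's pan, flat and square to the scale with its long side along the scale's long side, and let go. Leave the bar open and do not disturb the other things on the bench.

Things in the scene. Friction and masses are not known exactly. Their poses are not given: they have to be found in the camera images.
- clamp_fixture: Fixed bench fixture, base 125 x 135 x 8 mm. Origin on the bench under the guide rails; x along the rails to their closed rear, y to the hinge side, z up. The plate's bed is 24 mm up, x = -25 to 59 mm. Rails at y = +-34.5 to 44.5 mm, top 35 mm up, with lips over the plate's edges: it can only be slid out to -x (open front, towards the robot). Play: 2.5 mm each side, 2 mm below lips.
- rail_mouth (a point): Point on the bed's top at the open front end of the rails, mid-way between them (fixture x = -25 mm, height 24 mm). Axes as the fixture's.
- bar_hinge (a point): Point on the clamp bar's hinge axis, at fixture x = +12, y = +56, height 41 mm. The axis runs along the fixture's x. Axes as the fixture's.
- bar_knob (a point): Centre of the black cross knob, a cylinder 24 mm across and 34 mm long lying along the fixture's x, on the clamp bar's free end, 138 mm from the hinge axis; with the bar closed 49 mm above the bench at fixture x = 12, y = -82 mm, outside the right rail, free bench below. Pinched from above by its flat ends (along x), it turns between the fingers while it is led round the hinge. Turns with the bar.
- clamp_bar (a joint): Angle of the 18 mm wide steel clamp bar: 0 closed (level across the rails), grows as the knob rises, pi/2 upright, stop at 1.9 (leaning away from the rails). Stiff hinge: it stays where it is left; about 2 N at the knob moves it. When closed, a 10 mm stud under the bar stands in the plate's 16 mm square hole and blocks sliding.
- plate_mid (a point): Centre (half thickness) of the loose aluminium sieve plate: 115 mm long (x) x 64 mm wide (y) x 5 mm, about 120 g, dark dots on top, hole at x = 19.5 mm. At the start it lies in the rails, x axis along the fixture's, mid at fixture x about -7.5 mm, its front 40 mm standing out; it must slide at least 75 mm to the fixture's -x to be clear.
- plate_grip (a point): Centre of the upright grip rib on the plate's front part: 28 mm long (plate x), 12 mm thick (y), 32 mm high above the plate's top. It lies at plate x = -41.5, y = 0, 18.5 mm above plate_mid and 16 mm above the plate's top. Grasp it across its 12 mm from above, with the fingertips clear of the plate's top. Axes as the plate's.
- pan_centre (a point): Centre of the top of the weighing pan of the pocket scale, a flat dark instrument of 160 x 130 mm fixed to the bench; the pan is a flat plate, 21 mm above the bench, 116 x 116 mm, over the rear part of the scale; the display is at the front end. Axes: x along the scale's long side (away from the display), y along its short side, z up.
- sieve_plate: The sieve plate itself; origin on its underside, in its middle. Axes as plate_mid's.
- pocket_scale: The pocket scale itself; origin in the middle of its underside, on the bench. Axes as pan_centre's.
- wrench: Bystander: silver wrench, 172 mm, lying flat in front of the fixture; origin under its middle.
- sample_tin_4: Bystander: small white tin, 63 mm across, 62 mm high, at the back between fixture and scale; origin under its middle.

How it is judged (in metres and radians):
On the way, in this order (a step that is already met when the one before it is completed fails the run):
1. the clamp bar stands open past upright while the plate is still in the rails (value of joint clamp_bar above 1.58 rad and distance of plate_mid from where it was at the start of the episode below 0.025 m), for 0.2 s.
2. the plate has been slid out of the front of the rails (x of plate_mid in the frame of clamp_fixture below -0.08 m), for 0.05 s.
At the end, for the whole second after the job is handed in: The plate lies flat (within 0.06 rad, rib upwards) and at rest on the scale's pan, its centre within 25 mm of the pan's centre along each scale axis, its long side within 0.2 rad of the scale's long side (either way round), and the clamp bar still stands open past upright (joint over 1.58) (value of joint clamp_bar above 1.58 rad and x of plate_mid in the frame of pan_centre between -0.025 and 0.025 m and y of plate_mid in the frame of pan_centre between -0.025 and 0.025 m and z of plate_mid in the frame of pan_centre between -0.001 and 0.006 m and angle between plate_mid's own z axis and vertical below 0.06 rad and angle between the x axis of plate_mid and the x axis of pan_centre, either way round below 0.2 rad and linear speed of sieve_plate below 0.02 m/s); the robot touches nothing.
It fails at once if the plate is dropped or thrown onto the pan: it moves faster than 0.4 m/s within 30 mm of its place (distance between plate_mid and pan_centre below 0.03 m and linear speed of sieve_plate above 0.4 m/s).
It fails at once if a bystander (wrench, small tin) is shifted by more than 30 mm (distance of any of wrench, sample_tin_4 from where it was at the start of the episode above 0.03 m).
It also fails if it takes over 56 s, if anything falls off the work surface, if the arm or the gripper's body presses on something with over 40 N, if the wrist force passes 120 N, or if a joint passes its speed limit or range.

## Working session

There is one attempt and no reset: what is moved stays moved. The work goes in short steps, Python scripts to look and compute and a tool call to move; the robot and the scene stay as the last step left them, time stands still between calls to the robot, and variables do not carry over. Pictures are saved under pics/ and viewed, at most 10 in all, crops included, and the job is handed in when it is done.

Besides the shell and the picture viewer there is one more tool, called as name(argument=value, ...) on one line, values as JSON. apply_moves: Moves the arm, as the interface text tells. Its arguments: {"type":"object","properties":{"steps":{"type":"array","items":{"type":"array","items":{"type":"number"}}},"grip_force":{"type":"number"}},"required":["steps"]}

```bash
mkdir -p pics; ls
python3 - <<'E'
from rig import r
import cv2,pickle
d={}
for n in("scene","top"):
    i=r.get_image(n); d[n]=i
    cv2.imwrite(f"pics/{n}0.png",i["image"][:,:,::-1])
    print(n,i["intrinsics"],i["R"],i["t"])
pickle.dump(d,open("im0.pkl","wb"))
print(r.observe())
E
```

```text
pics
scene [[454.89513801   0.         257.4118617 ]
 [  0.         454.89513801 189.61076132]
 [  0.           0.           1.        ]] [[-0.92368168 -0.382501   -0.02247549]
 [-0.18387035  0.49395397 -0.8498242 ]
 [ 0.33616046 -0.78083446 -0.52658683]] [0.50171431 0.16590197 1.00619042]
top [[438.52726582   0.         254.4337449 ]
 [  0.         438.52726582 189.88637851]
 [  0.           0.           1.        ]] [[-0.00566994 -0.99992816 -0.01056042]
 [-0.99361473  0.00682353 -0.11261978]
 [ 0.11268375  0.00985444 -0.99358204]] [-0.03393392  0.56675537  1.06533925]
{'t': 0.1, 'q': array([-8.34509500e+01,  1.18808254e+01,  8.83973369e+01,  1.17172381e-03,
        7.98397978e+01, -8.62323572e+00]), 'joint_velocities': array([ 4.00264945e-02, -7.22352864e-02, -2.91978147e-01, -1.45586933e-02,
       -1.33067882e-01, -1.22732396e-04]), 'effort': array([-6.93735146e-04, -3.84090829e+01, -2.92548537e+01, -2.27190408e-04,
        4.89494851e-03, -7.23591683e-06]), 'tcp_pos': array([ 0.15040906, -0.55431371,  0.24722138]), 'tool_rot': array([[ 9.65144189e-01,  2.61718645e-01, -2.14814372e-04],
       [ 2.61718527e-01, -9.65142072e-01,  2.04765168e-03],
       [ 3.28582234e-04, -2.03250002e-03, -9.99997880e-01]]), 'wrist_force': array([-0.11579789, -0.04960327, -0.06238221]), 'torque': array([ 0.01732732, -0.00280256,  0.00016111]), 'gripper_force': 0.0, 'finger_gap': 0.08531503401733388}
```

View pics/scene0.png

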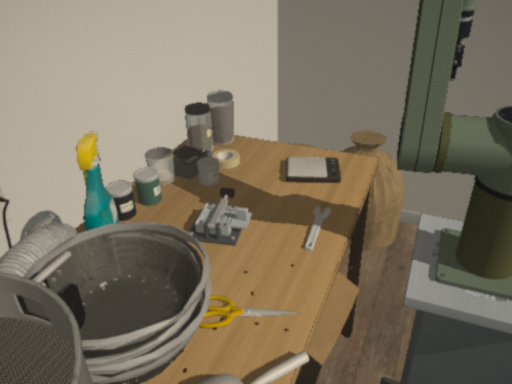

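View pics/top0.png

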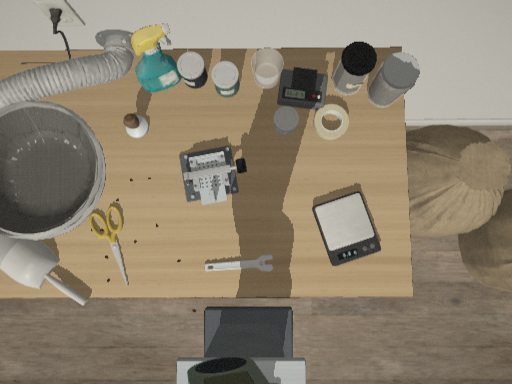

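The top view shows the fixture at about (210,175), the knob at (241,165), the tin at (286,121), the wrench at (240,265), and the scale at (347,228) with its display at the bottom. I'll take closer measurements next.

```bash
cat > h.py <<'E'
import numpy as np,cv2,pickle
def ray(c,u,v,z):
    K,R,t=c["intrinsics"],np.array(c["R"]),np.array(c["t"])
    o=-R.T@t; d=R.T@np.linalg.inv(K)@[u,v,1]
    return o+d*(z-o[2])/d[2]
def proj(c,X):
    p=np.array(c["intrinsics"])@(np.array(c["R"])@X+c["t"]); return p[:2]/p[2]
def tri(cs,uvs):
    P=[np.array(c["intrinsics"])@np.c_[c["R"],c["t"]] for c in cs]
    X=cv2.triangulatePoints(P[0],P[1],np.array(uvs[0],float),np.array(uvs[1],float))[:,0]
    return X[:3]/X[3]
E
python3 - <<'E'
from h import *
d=pickle.load(open("im0.pkl","rb")); c=d["top"]; im=c["image"]
def big(m):
    n,l,s,ce=cv2.connectedComponentsWithStats(m.astype(np.uint8)); k=1+np.argmax(s[1:,4]); return (l==k).astype(np.uint8),ce[k],s[k]
# pan
m=np.zeros(im.shape[:2],bool); roi=im[180:275,305:390].astype(int); 
m[180:275,305:390]=(roi.min(2)>130)&(roi.max(2)-roi.min(2)<35)
b,ce,s=big(m); rect=cv2.minAreaRect(cv2.findContours(b,0,2)[0][0]); bx=cv2.boxPoints(rect)
W=[ray(c,u,v,.021) for u,v in bx]; print("pan",s,rect); print(np.round(W,4),np.round(np.mean(W,0),4),[np.linalg.norm(W[i]-W[i-1]).round(4) for i in range(4)])
for i in range(4):
    e=W[i]-W[i-1]; print(np.degrees(np.arctan2(e[1],e[0])).round(2))
# knob
for n,(x0,x1,y0,y1) in {"top":(232,252,152,178),"scene":(215,240,183,202)}.items():
    q=d[n]["image"][y0:y1,x0:x1].astype(int); m=np.zeros(im.shape[:2],bool); m[y0:y1,x0:x1]=q.max(2)<45
    b,ce,s=big(m); print(n,"knob",ce,s, cv2.minAreaRect(cv2.findContours(b,0,2)[0][0]),ray(d[n],*ce,.049 if n=="top" else .049).round(4))
a=cv2.resize(im[135:215,170:260],None,fx=8,fy=7,interpolation=cv2.INTER_CUBIC)
cv2.imwrite("pics/fixtop.png",cv2.resize(im[138:212,172:256],(798,592*1),interpolation=cv2.INTER_CUBIC)[:,:,::-1])
cv2.imwrite("pics/fixsc.png",cv2.resize(d["scene"]["image"][180:250,180:265],None,fx=8,fy=8,interpolation=cv2.INTER_CUBIC)[:,:,::-1])
E
```

```text
pan [ 315  193   59   58 2204] ((344.2311706542969, 221.54931640625), (46.43243408203125, 47.810813903808594), 71.07534790039062)
[[ 0.5226 -0.187   0.021 ]
 [ 0.561  -0.3016  0.021 ]
 [ 0.4508 -0.3354  0.021 ]
 [ 0.4131 -0.222   0.021 ]] [ 0.4869 -0.2615  0.021 ] [np.float64(0.115), np.float64(0.1209), np.float64(0.1153), np.float64(0.1195)]
17.75
-71.47
-162.94
108.37
top knob [240.6779661  165.42372881] [236 159  11  14 118] ((240.72972106933594, 165.37838745117188), (13.1519193649292, 8.877545356750488), 80.53767395019531) [ 0.6259 -0.0039  0.049 ]
scene knob [226.83561644 191.87671233] [221 189  13   8  73] ((226.81707763671875, 192.14634704589844), (12.03703784942627, 6.957186698913574), 6.340191841125488) [ 0.6309 -0.0046  0.049 ]
```

View pics/fixtop.png

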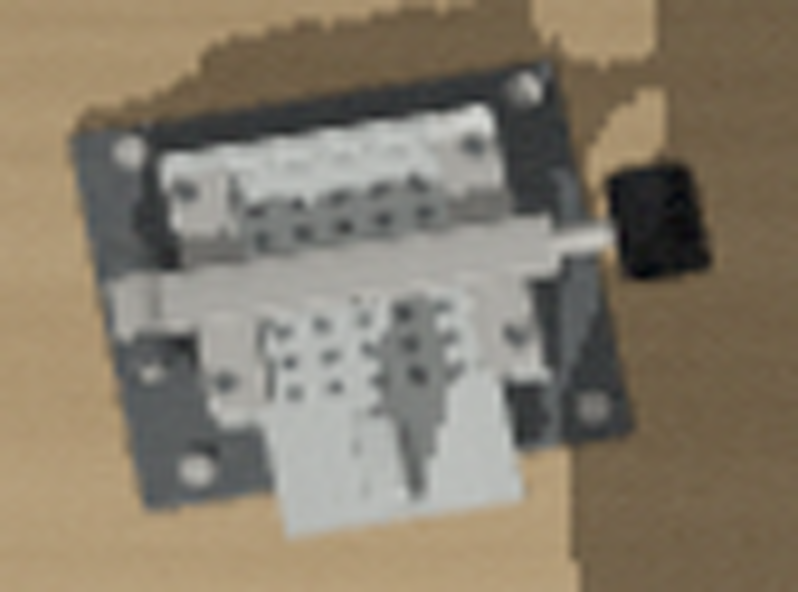

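View pics/fixsc.png

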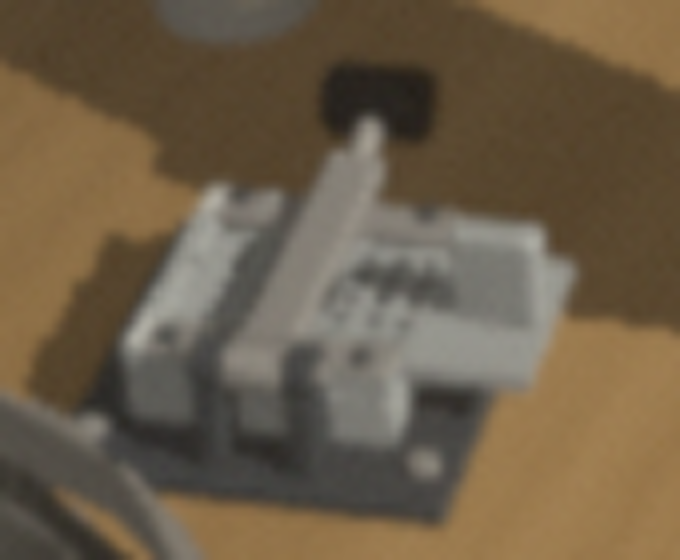

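The crops show the closed bar and the black knob, and the plate front with its rib. Base corners in the top crop are at about (75,130), (548,62), (633,432) and (145,508), and the plate's front corners at about (288,535) and (523,497). Next I'll turn these into fixture poses.

Run:
```python
from h import *
d=pickle.load(open("im0.pkl","rb")); c=d["top"]; s=d["scene"]
px=lambda x,y:(172+(x+.5)/9.5-.5,138+(y+.5)/8-.5)
B=np.array([ray(c,*px(*p),.008) for p in [(75,130),(548,62),(633,432),(145,508)]])
for i,j,o in((0,1,90),(3,2,90),(3,0,0),(2,1,0)):
    e=B[j]-B[i]; print("len",np.linalg.norm(e).round(4),"yaw",(np.degrees(np.arctan2(e[1],e[0]))+o).round(1))
P=np.array([ray(c,*px(*p),.029) for p in [(288,535),(523,497)]]); e=P[1]-P[0]
print("plate w",np.linalg.norm(e),"yaw",np.degrees(np.arctan2(e[1],e[0]))+90)
K=tri([c,s],[(240.7,165.4),(226.8,191.9)]); print("knob",K, proj(c,K),proj(s,K))
for yaw in(9,10,11):
    a=np.radians(yaw); R=np.array([[np.cos(a),-np.sin(a)],[np.sin(a),np.cos(a)]])
    Kt=ray(c,240.7,165.4,.052)[:2]
    print(yaw,"origin from knob",Kt-R@[.012,-.082],"from plate",P.mean(0)[:2]-R@[-.065,0],"base ctr in fix",R.T@(B.mean(0)[:2]-Kt)+[.012,-.082])
# tin, wrench
print("tin",ray(c,286,121,.062))
print("wrench",ray(c,205,267,0),ray(c,272,262,0))
```

```text
len 0.1306 yaw 9.4
len 0.1333 yaw 10.2
len 0.1244 yaw 9.5
len 0.1227 yaw 10.8
plate w 0.06298642376572869 yaw 10.539734728636816
knob [ 0.62789587 -0.0031503   0.05012806] [240.35518753 164.53443498] [227.60848385 192.01017761]
9 origin from knob [0.60071877 0.07503578] from plate [0.601074   0.07349288] base ctr in fix [0.01429972 0.00359849]
10 origin from knob [0.59934181 0.07459301] from plate [0.60088677 0.07461177] base ctr in fix [0.01579326 0.00354531]
11 origin from knob [0.59797279 0.07412627] from plate [0.60068003 0.07572723] base ctr in fix [0.01728566 0.00346608]
tin [ 0.73415019 -0.11688304  0.062     ]
wrench [0.37483742 0.08889949 0.        ] [ 0.38645323 -0.08051816  0.        ]
```

apply_moves(steps=[[0,12.08,-8.14,2,0,0,-85],[0,12.08,-8.14,2,0,0,-85],[0,12.08,-8.14,2,0,0,-85],[0,12.08,-8.14,2,0,0,-85],[0,12.08,-8.14,2,0,0,-85],[0,12.08,-8.14,2,0,0,-85],[0,12.08,-8.14,2,0,0,-85],[0,12.08,-8.14,2,0,0,-85]], grip_force=30)

```text
t: 0.9
tcp_pos: [0.4104, -0.2533, 0.1934]
tool_rot: [[0.1, 0.995, -0.0], [0.995, -0.1, 0.0], [0.0, -0.0, -1.0]]
wrist_force: [0.2, -1.4, 0.3]
finger_gap: 0.085
gripper_force: 0.0
```

```bash
cat > mv.py <<'E'
from h import *
from rig import r
O=np.array([.600,.0745]); A=np.radians(10)
def fix(x,y,z): return np.r_[O+[np.cos(A)*x-np.sin(A)*y,np.sin(A)*x+np.cos(A)*y],z]
def yawR(y):
    a=np.radians(y); return np.array([[np.cos(a),np.sin(a),0],[np.sin(a),-np.cos(a),0],[0,0,-1]])
def rel(P,yaw,base=None):
    if base is None: o=r.observe(); p,R=np.array(o["tcp_pos"]),np.array(o["tool_rot"])
    else: p,R=base
    rv=cv2.Rodrigues(R.T@yawR(yaw))[0].ravel()
    return (R.T@(np.array(P)-p)/.05).round(2),np.degrees(rv).round(2)
E
python3 -c "
from mv import *
print(rel(fix(.012,-.082,.12),100))"
```

```text
(array([5.39, 3.79, 1.47]), array([-1.000e-02, -1.000e-02, -1.573e+01]))
```

apply_moves(steps=[[0,5.39,3.79,1.47,0,0,-15.7],[0,5.39,3.79,1.47,0,0,-15.7],[0,5.39,3.79,1.47,0,0,-15.7],[0,5.39,3.79,1.47,0,0,-15.7],[0,5.39,3.79,1.47,0,0,-15.7],[0,5.39,3.79,1.47,0,0,-15.7],[0,5.39,3.79,1.47,0,0,-15.7],[0,5.39,3.79,1.47,0,0,-15.7]])

```text
t: 1.7
tcp_pos: [0.6277, -0.0032, 0.1181]
tool_rot: [[-0.172, 0.985, -0.002], [0.985, 0.172, 0.002], [0.002, -0.001, -1.0]]
wrist_force: [-0.1, 0.3, -0.7]
finger_gap: 0.0854
gripper_force: 0.0
```

apply_moves(steps=[[0,0,0,0,0,0,0],[0,0,0,0,0,0,0],[0,0,0,0,0,0,0]])

```text
t: 2.0
tcp_pos: [0.6261, -0.0085, 0.1207]
tool_rot: [[-0.166, 0.986, 0.0], [0.986, 0.166, -0.0], [-0.0, 0.0, -1.0]]
wrist_force: [-1.0, -0.2, -0.7]
finger_gap: 0.0851
gripper_force: 0.0
```

Run:
```python
from mv import *
print(rel(fix(.012,-.082,.12),100))
o=r.observe();print(o["tcp_pos"])
c=r.get_image("scene"); im=c["image"]
u,v=proj(c,o["tcp_pos"]); print(u,v)
u,v=int(u),int(v); q=im[max(v-75,0):v+75,u-100:u+100]
cv2.imwrite("pics/hover.png",cv2.resize(q,None,fx=4,fy=4,interpolation=cv2.INTER_CUBIC)[:,:,::-1]); print(u-100,v-75)
```

```text
(array([0.09, 0.01, 0.01]), array([ 0.  ,  0.02, -0.47]))
[ 0.62608924 -0.00852853  0.12072976]
227.58443418949966 167.63401836672926
127 92
```

View pics/hover.png

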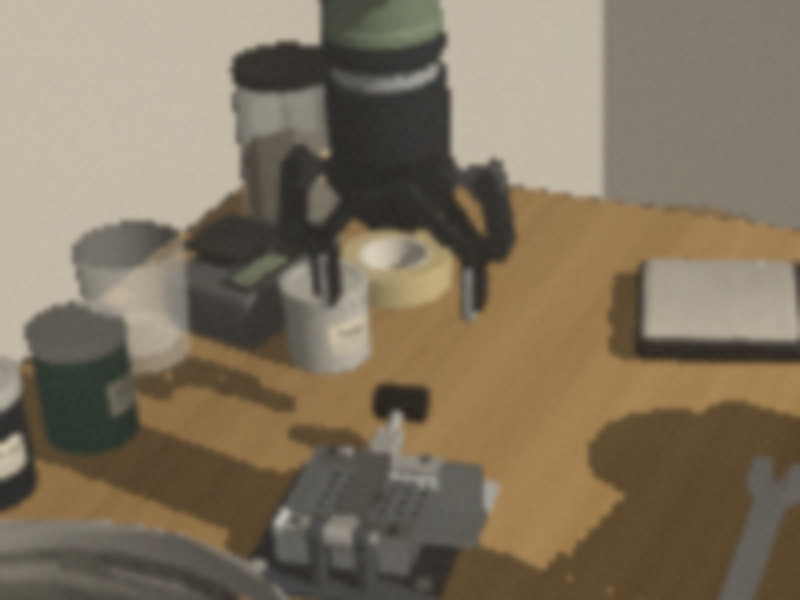

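The fingers straddle the knob: it sits at crop (402,402), with fingertips at x≈325 and 470. I'll descend and pinch.

apply_moves(steps=[[0,0.09,0,0.7,0,0,-0.5],[0,0.09,0,1.2,0,0,-0.5],[0,0.09,0,1.48,0,0,-0.5],[0,0.09,0,1.48,0,0,-0.5],[0.4,0.09,0,1.48,0,0,-0.5],[0.8,0.09,0,1.48,0,0,-0.5],[1,0.09,0,1.48,0,0,-0.5],[1,0.09,0,1.48,0,0,-0.5]], grip_force=30)

```text
t: 2.85
tcp_pos: [0.6279, -0.0029, 0.0482]
tool_rot: [[-0.176, 0.984, 0.005], [0.984, 0.176, -0.0], [-0.001, 0.005, -1.0]]
wrist_force: [3.1, 0.7, -1.2]
finger_gap: 0.0335
gripper_force: 34.9
```

apply_moves(steps=[[1,0,0,0,0,0,0],[1,0,0,0,0,0,0],[1,0,0,0,0,0,0]])

```text
t: 3.15
tcp_pos: [0.6279, -0.0029, 0.0482]
tool_rot: [[-0.176, 0.984, 0.005], [0.984, 0.176, -0.0], [-0.001, 0.004, -1.0]]
wrist_force: [3.5, 0.7, 6.0]
finger_gap: 0.0335
gripper_force: 35.6
```

Run:
```python
from mv import *
o=r.observe(); p=o["tcp_pos"]; print(p,o["wrist_force"])
# arc in tool axes: x=fix y, z=down
k=np.hypot(.138,.008); a0=np.arctan2(.008,.138)
for th in range(6,109,6):
    a=a0+np.radians(th); print(th,round((.138-k*np.cos(a))/.05,2),round(-(k*np.sin(a)-.008)/.05,2))
```

```text
[ 0.62791976 -0.00291813  0.04815989] [3.51152874 0.72030165 6.02483008]
6 0.03 -0.29
12 0.09 -0.57
18 0.18 -0.85
24 0.3 -1.11
30 0.45 -1.36
36 0.62 -1.59
42 0.82 -1.81
48 1.03 -2.0
54 1.27 -2.17
60 1.52 -2.31
66 1.78 -2.43
72 2.06 -2.51
78 2.34 -2.57
84 2.63 -2.6
90 2.92 -2.6
96 3.21 -2.57
102 3.49 -2.51
108 3.77 -2.42
```

apply_moves(steps=[[1,0.03,0,-0.29,0,0,0],[1,0.09,0,-0.57,0,0,0],[1,0.18,0,-0.85,0,0,0],[1,0.3,0,-1.11,0,0,0],[1,0.45,0,-1.36,0,0,0],[1,0.62,0,-1.59,0,0,0],[1,0.82,0,-1.81,0,0,0],[1,1.03,0,-2.0,0,0,0]])

```text
t: 3.95
tcp_pos: [0.6185, 0.0477, 0.1464]
tool_rot: [[-0.176, 0.984, 0.004], [0.984, 0.176, -0.001], [-0.002, 0.004, -1.0]]
wrist_force: [8.8, 0.9, -5.3]
finger_gap: 0.0334
gripper_force: 31.3
```

apply_moves(steps=[[1,0.24,0,-0.17,0,0,0],[1,0.49,0,-0.31,0,0,0],[1,0.75,0,-0.43,0,0,0],[1,1.03,0,-0.51,0,0,0],[1,1.31,0,-0.57,0,0,0],[1,1.6,0,-0.6,0,0,0],[1,1.89,0,-0.6,0,0,0],[1,2.18,0,-0.57,0,0,0]])

```text
t: 4.75
tcp_pos: [0.5991, 0.1543, 0.1758]
tool_rot: [[-0.175, 0.985, 0.004], [0.985, 0.175, -0.002], [-0.003, 0.003, -1.0]]
wrist_force: [4.7, -1.6, 0.9]
finger_gap: 0.0334
gripper_force: 31.6
```

apply_moves(steps=[[1,0.14,0,0.03,0,0,0],[1,0.28,0,0.06,0,0,0],[1,0.38,0,0.09,0,0,0],[1,0.38,0,0.09,0,0,0],[1,0.38,0,0.09,0,0,0]])

```text
t: 5.25
tcp_pos: [0.5953, 0.1747, 0.1711]
tool_rot: [[-0.176, 0.984, 0.003], [0.984, 0.176, 0.001], [0.001, 0.003, -1.0]]
wrist_force: [5.6, 1.1, 4.6]
finger_gap: 0.0332
gripper_force: 32.5
```

Run:
```python
from mv import *
o=r.observe(); p=o["tcp_pos"]; print(p,o["wrist_force"])
a=(np.array(p)-[.6279,-.0029,.0482]); f=np.array([[np.cos(A),np.sin(A)],[-np.sin(A),np.cos(A)]])@a[:2]; print(f,a[2], np.degrees(np.arctan2(.008+a[2],.138-f[1]))-3.3)
```

```text
[0.59532878 0.17465974 0.17111053] [5.59587307 1.09824385 4.57596016]
[-0.00124347  0.18051814] 0.12291052568421745 104.69316417477626
```

apply_moves(steps=[[0.5,0,0,0,0,0,0],[0,0,0,0,0,0,0],[0,0,0,0,0,0,0],[0,0,0,0,0,0,0],[0,0,0,-0.5,0,0,0],[0,0,0,-1,0,0,0],[0,0,0,-1.5,0,0,0],[0,0,0,-1.8,0,0,0]])

```text
t: 6.05
tcp_pos: [0.5949, 0.174, 0.2625]
tool_rot: [[-0.176, 0.984, 0.002], [0.984, 0.176, 0.001], [0.0, 0.002, -1.0]]
wrist_force: [0.6, 0.6, -0.0]
finger_gap: 0.0859
gripper_force: 0.0
```

```bash
python3 -c "
from mv import *
print(rel([.46,-.12,.22],10))"
```

```text
(array([-5.31, -3.69,  0.84]), array([ 0.1 , -0.11, 90.12]))
```

apply_moves(steps=[[0,-5.3,-3.7,0.0,0,0,90],[0,-5.3,-3.7,0.0,0,0,90],[0,-5.3,-3.7,0.0,0,0,90],[0,-5.3,-3.7,0.4,0,0,90],[0,-5.3,-3.7,0.8,0,0,90],[0,-5.3,-3.7,0.8,0,0,90],[0,-5.3,-3.7,0.8,0,0,90],[0,-5.3,-3.7,0.8,0,0,90]])

```text
t: 6.85
tcp_pos: [0.456, -0.1219, 0.2184]
tool_rot: [[0.86, 0.511, -0.004], [0.511, -0.86, 0.001], [-0.003, -0.003, -1.0]]
wrist_force: [0.3, 1.2, 0.8]
finger_gap: 0.0854
gripper_force: 0.0
```

Run:
```python
from mv import *
print(rel([.46,-.12,.22],10),r.observe()["tcp_pos"])
d={n:r.get_image(n) for n in("top","scene")}; pickle.dump(d,open("im1.pkl","wb"))
a=cv2.resize(d["top"]["image"][138:212,172:230],(464,592),interpolation=cv2.INTER_CUBIC)
b=cv2.resize(d["scene"]["image"][165:250,190:232],None,fx=7,fy=7,interpolation=cv2.INTER_CUBIC)
b=cv2.copyMakeBorder(b,0,max(0,592-b.shape[0]),0,0,0)[:592]; a=a[:b.shape[0]]
cv2.imwrite("pics/open.png",np.hstack([a,b])[:,:,::-1]); print(a.shape,b.shape)
```

```text
(array([ 0.09,  0.01, -0.03]), array([-0.13,  0.22, 20.72])) [ 0.4559753  -0.12187068  0.21841077]
(592, 464, 3) (592, 294, 3)
```

View pics/open.png

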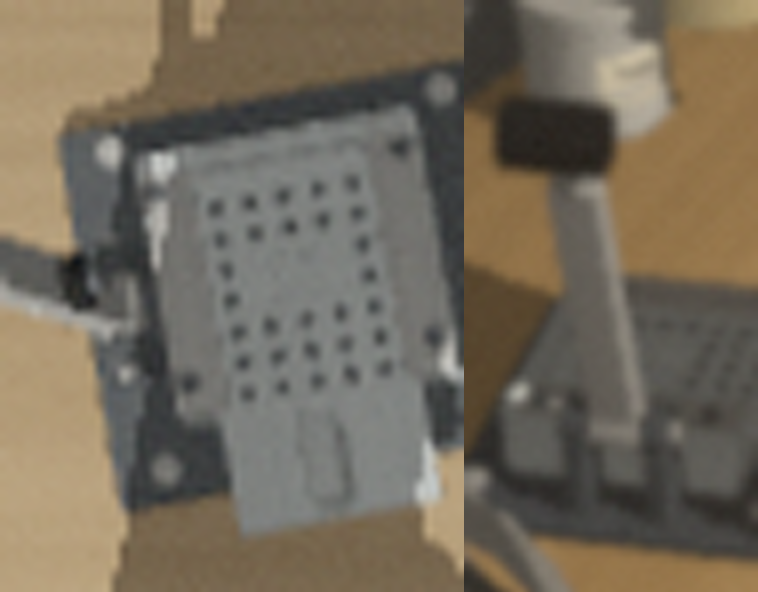

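The bar stands open, and the rib outline spans about (300–350, 405–505) in the left crop, with the plate front corners at (242,535) and (437,500). Next I'll compute the rib position.

Run:
```python
from mv import *
c=pickle.load(open("im1.pkl","rb"))["top"]
px=lambda x,y:(172+(x+.5)/8-.5,138+(y+.5)/8-.5)
P=[ray(c,*px(*p),.029) for p in((242,535),(437,500))]; e=P[1]-P[0]
m=(P[0]+P[1])/2; print("w",np.linalg.norm(e),np.degrees(np.arctan2(e[1],e[0]))+90,"rib from front",m[:2]+.016*np.array([np.cos(A),np.sin(A)])*1)
print("rib mid outline @.045",ray(c,*px(325,455),.045),"fix nominal",fix(-.049,0,.045))
d=np.array([ray(c,*px(*p),.029) for p in((215,208),(352,182),(248,393),(386,368))]);print("dots mid",d.mean(0),np.degrees(np.arctan2(*(d[0]-d[2]+d[1]-d[3])[1::-1])))
print("above rib:",rel(fix(-.049,0,.12),10))
```

```text
w 0.06192985828324989 9.841110164215877 rib from front [0.55216386 0.0666957 ]
rib mid outline @.045 [0.55443641 0.06685813 0.045     ] fix nominal [0.55174442 0.06599124 0.045     ]
dots mid [0.60923948 0.07666673 0.029     ] 10.459936857723584
above rib: (array([ 3.54, -2.2 ,  1.99]), array([-0.09,  0.06, 21.25]))
```

apply_moves(steps=[[0,3.57,-2.2,0.8,0,0,21.2],[0,3.57,-2.2,1.2,0,0,21.2],[0,3.57,-2.2,1.6,0,0,21.2],[0,3.57,-2.2,2,0,0,21.2],[0,3.57,-2.2,2,0,0,21.2],[0,3.57,-2.2,2,0,0,21.2],[0,3.57,-2.2,2,0,0,21.2],[0,3.57,-2.2,2,0,0,21.2]])

```text
t: 7.75
tcp_pos: [0.5544, 0.067, 0.1213]
tool_rot: [[0.984, 0.178, 0.001], [0.178, -0.984, -0.0], [0.001, 0.001, -1.0]]
wrist_force: [-0.1, -1.3, 0.5]
finger_gap: 0.0855
gripper_force: 0.0
```

```bash
python3 -c "
from mv import *
print(rel([.553,.0667,.053],10), r.observe()['tcp_pos'])"
```

```text
(array([-0.03,  0.  ,  1.37]), array([ 0.04, -0.08,  0.27])) [0.55440614 0.06704762 0.12131553]
```

apply_moves(steps=[[0,-0.03,0,0.7,0,0,0],[0,-0.03,0,1.1,0,0,0],[0,-0.03,0,1.37,0,0,0],[0,-0.03,0,1.37,0,0,0],[0.4,-0.03,0,1.37,0,0,0],[0.7,-0.03,0,1.37,0,0,0],[0.9,-0.03,0,1.37,0,0,0],[1,-0.03,0,1.37,0,0,0]], grip_force=45)

```text
t: 8.55
tcp_pos: [0.5532, 0.067, 0.0529]
tool_rot: [[0.984, 0.177, 0.002], [0.177, -0.984, -0.0], [0.002, 0.0, -1.0]]
wrist_force: [0.2, 0.1, -0.5]
finger_gap: 0.0283
gripper_force: 0.0
```

apply_moves(steps=[[1,0,0,0,0,0,0],[1,0,0,0,0,0,0],[1,0,0,0,0,0,0],[1,0,0,0,0,0,0]])

```text
t: 8.95
tcp_pos: [0.5528, 0.0671, 0.0524]
tool_rot: [[0.984, 0.177, 0.001], [0.177, -0.984, 0.0], [0.001, 0.0, -1.0]]
wrist_force: [-1.5, 0.5, 5.9]
finger_gap: 0.0112
gripper_force: 45.9
```

apply_moves(steps=[[1,0,0,-0.02,0,0,0],[1,-0.15,0,-0.02,0,0,0],[1,-0.4,0,-0.02,0,0,0],[1,-0.65,0,-0.02,0,0,0],[1,-0.9,0,-0.02,0,0,0],[1,-1.15,0,-0.02,0,0,0],[1,-1.4,0,-0.02,0,0,0],[1,-1.6,0,-0.02,0,0,0]], grip_force=60)

```text
t: 9.75
tcp_pos: [0.4721, 0.0528, 0.0523]
tool_rot: [[0.984, 0.177, -0.001], [0.177, -0.984, 0.0], [-0.001, -0.0, -1.0]]
wrist_force: [-0.2, 0.4, -0.8]
finger_gap: 0.0108
gripper_force: 60.5
```

apply_moves(steps=[[1,-0.2,0,0,0,0,0],[1,-0.4,0,0,0,0,0],[1,-0.55,0,-0.1,0,0,0],[1,-0.55,0,-0.4,0,0,0],[1,-0.55,0,-0.9,0,0,0],[1,-0.55,0,-1.4,0,0,0],[1,-0.55,0,-1.4,0,0,0],[1,-0.55,0,-1.4,0,0,0]])

```text
t: 10.55
tcp_pos: [0.4469, 0.048, 0.1232]
tool_rot: [[0.984, 0.177, 0.002], [0.177, -0.984, -0.0], [0.001, 0.0, -1.0]]
wrist_force: [0.3, 0.1, -2.4]
finger_gap: 0.011
gripper_force: 60.6
```

Run:
```python
from mv import *
o=r.observe(); print(o["tcp_pos"],o["wrist_force"],o["finger_gap"])
c=r.get_image("scene"); im=c["image"]; u,v=proj(c,o["tcp_pos"]); u,v=int(u),int(v)
cv2.imwrite("pics/held.png",cv2.resize(im[v-60:v+60,u-90:u+60],None,fx=5,fy=5,interpolation=cv2.INTER_CUBIC)[:,:,::-1]); print(u-90,v-60)
# pan target: rib at pan centre -41.5mm along yaw 18
P=np.array([.4869,-.2615]); a=np.radians(18); g=P-.0415*np.array([np.cos(a),np.sin(a)]); print("rib target",g,np.hypot(*g),rel([*g,.12],18))
```

```text
[0.44687742 0.04797415 0.12321294] [ 0.28046645  0.08570313 -2.42038792] 0.011020657210187615
196 130
rib target [ 0.44743115 -0.27432421] 0.5248317898892272 (array([-1.11,  6.35,  0.04]), array([-0.02,  0.06, -7.83]))
```

View pics/held.png

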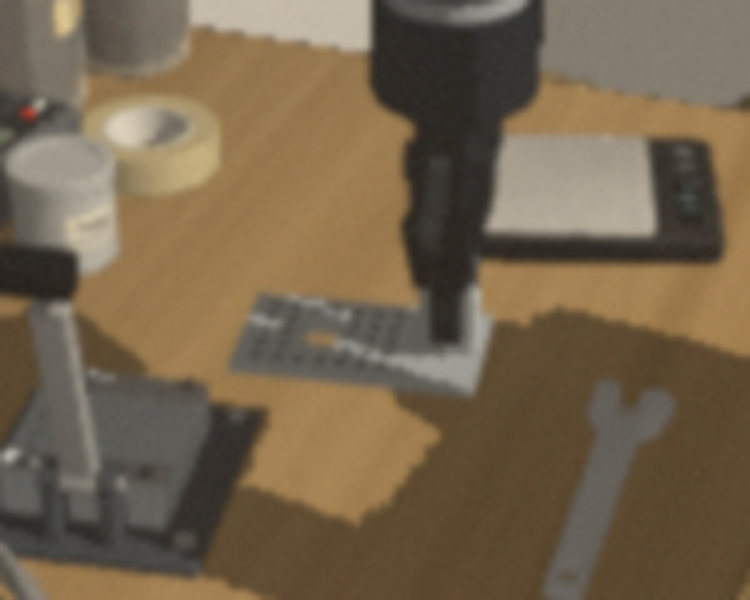

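The plate is held level, with the rib between the fingers. I'll carry it to the scale.

apply_moves(steps=[[1,-0.1,0.3,0,0,0,-1],[1,-0.3,1,0,0,0,-2],[1,-0.4,1.8,0,0,0,-3],[1,-0.5,2.6,0,0,0,-4],[1,-0.6,3.4,0,0,0,-5],[1,-0.8,4.2,0,0,0,-6],[1,-0.9,5,0,0,0,-7],[1,-1,5.7,0,0,0,-7.8]])

```text
t: 11.4
tcp_pos: [0.4464, -0.2425, 0.1208]
tool_rot: [[0.951, 0.308, -0.003], [0.308, -0.951, 0.002], [-0.002, -0.003, -1.0]]
wrist_force: [0.7, -0.2, -1.8]
finger_gap: 0.0112
gripper_force: 60.5
```

apply_moves(steps=[[1,-0.2,0.4,0,0,0,0],[1,-0.2,0.65,0,0,0,0],[1,-0.2,0.65,0,0,0,0],[1,-0.2,0.65,0,0,0,0],[1,-0.2,0.65,0,0,0,0]])

```text
t: 11.9
tcp_pos: [0.448, -0.2736, 0.1222]
tool_rot: [[0.951, 0.31, -0.001], [0.31, -0.951, 0.002], [-0.001, -0.002, -1.0]]
wrist_force: [-0.1, -0.8, -1.7]
finger_gap: 0.0111
gripper_force: 60.5
```

Run:
```python
from mv import *
print(rel([.4474,-.2743,.056],18),rel([.4474,-.2743,.049],18),r.observe()["tcp_pos"],r.observe()["wrist_force"])
```

```text
(array([-0.02,  0.01,  1.32]), array([-0.11,  0.04,  0.06])) (array([-0.02,  0.01,  1.46]), array([-0.11,  0.04,  0.06])) [ 0.44804587 -0.27359526  0.12219958] [-0.08110256 -0.84951179 -1.71664921]
```

Position and yaw match, so I'll lower in stages and watch the force.

apply_moves(steps=[[1,0,0,0.3,0,0,0],[1,0,0,0.6,0,0,0],[1,0,0,0.9,0,0,0],[1,0,0,1.15,0,0,0],[1,0,0,1.3,0,0,0],[1,0,0,1.36,0,0,0],[1,0,0,1.39,0,0,0],[1,0,0,1.39,0,0,0]])

```text
t: 12.7
tcp_pos: [0.4486, -0.2755, 0.0537]
tool_rot: [[0.951, 0.309, 0.001], [0.309, -0.951, -0.001], [0.0, 0.001, -1.0]]
wrist_force: [-0.4, -0.5, -2.3]
finger_gap: 0.011
gripper_force: 60.6
```

apply_moves(steps=[[1,0,0,0.02,0,0,0],[1,0,0,0.04,0,0,0],[1,0,0,0.06,0,0,0],[1,0,0,0.06,0,0,0]])

```text
t: 13.1
tcp_pos: [0.4482, -0.2753, 0.0503]
tool_rot: [[0.951, 0.308, -0.0], [0.308, -0.951, 0.0], [-0.0, -0.0, -1.0]]
wrist_force: [0.2, -0.1, -2.2]
finger_gap: 0.0108
gripper_force: 60.6
```

apply_moves(steps=[[1,0,0,0.02,0,0,0],[1,0,0,0.02,0,0,0],[1,0,0,0.02,0,0,0]])

```text
t: 13.4
tcp_pos: [0.4484, -0.2755, 0.0495]
tool_rot: [[0.951, 0.309, 0.0], [0.309, -0.951, -0.0], [0.0, 0.0, -1.0]]
wrist_force: [-1.0, -0.2, -0.0]
finger_gap: 0.0108
gripper_force: 60.8
```

apply_moves(steps=[[1,0,0,0.02,0,0,0],[1,0,0,0.02,0,0,0],[1,0,0,0.02,0,0,0]])

```text
t: 13.7
tcp_pos: [0.4484, -0.2755, 0.0495]
tool_rot: [[0.951, 0.309, -0.0], [0.309, -0.951, -0.0], [-0.0, 0.0, -1.0]]
wrist_force: [-2.1, 1.7, 7.6]
finger_gap: 0.0109
gripper_force: 61.8
```

Run:
```python
from mv import *
o=r.observe(); print(o["tcp_pos"],o["wrist_force"],o["torque"])
d={n:r.get_image(n) for n in("top","scene")}
a=cv2.resize(d["top"]["image"][180:270,305:395],(450,450),interpolation=cv2.INTER_CUBIC)
b=cv2.resize(d["scene"]["image"][145:190,280:345],None,fx=5,fy=10,interpolation=cv2.INTER_CUBIC)
cv2.imwrite("pics/place.png",np.hstack([a,b])[:,:,::-1])
```

```text
[ 0.44842754 -0.27549073  0.04952884] [-2.05749657  1.69566867  7.57797365] [ 0.27597024  0.42582778 -0.01190516]
```

View pics/place.png

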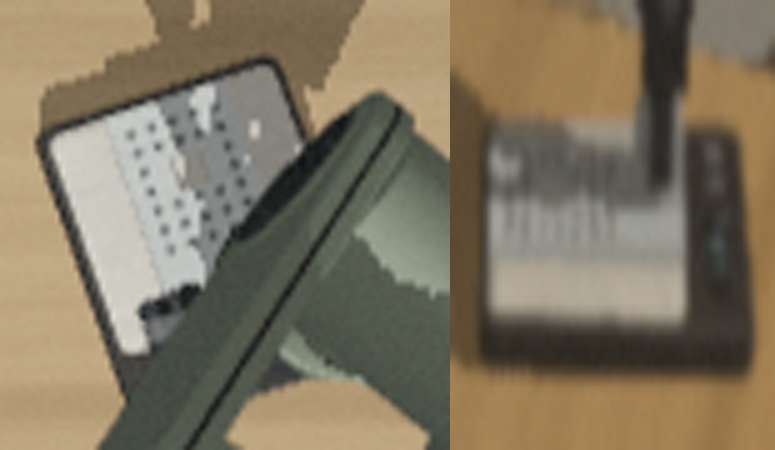

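The plate rests square on the pan, about 5 mm off centre sideways, and contact came at the expected height. Now I'll release and retreat.

apply_moves(steps=[[0.8,0,0,0,0,0,0],[0.5,0,0,0,0,0,0],[0.4,0,0,0,0,0,0],[0.4,0,0,-0.1,0,0,0],[0.4,0,0,-0.5,0,0,0],[0.4,0,0,-1.2,0,0,0],[0.4,0,0,-2,0,0,0],[0.4,0,0,-2.8,0,0,0]])

```text
t: 14.6
tcp_pos: [0.4479, -0.275, 0.1897]
tool_rot: [[0.951, 0.308, -0.001], [0.308, -0.951, 0.001], [-0.0, -0.001, -1.0]]
wrist_force: [0.9, -1.2, -0.3]
finger_gap: 0.0513
gripper_force: 0.0
```

apply_moves(steps=[[0.4,0,3,-1,0,0,0],[0.4,0,3,-1,0,0,0],[0.4,0,3,-1,0,0,0],[0.4,0,3,-1,0,0,0],[0.4,0,3,-1,0,0,0],[0.4,0,3,-1,0,0,0]])

```text
t: 15.2
tcp_pos: [0.494, -0.4166, 0.2373]
tool_rot: [[0.951, 0.309, -0.002], [0.309, -0.951, 0.002], [-0.001, -0.003, -1.0]]
wrist_force: [0.3, 0.3, 0.4]
finger_gap: 0.0513
gripper_force: 0.0
```

Run:
```python
from mv import *
o=r.observe(); print(o["tcp_pos"],o["wrist_force"],o["finger_gap"])
d={n:r.get_image(n) for n in("top","scene")}; pickle.dump(d,open("im2.pkl","wb"))
a=cv2.resize(d["top"]["image"][180:270,305:395],(540,540),interpolation=cv2.INTER_CUBIC)
b=cv2.resize(d["scene"]["image"][145:253,205:257],(260,540),interpolation=cv2.INTER_CUBIC)
cv2.imwrite("pics/final.png",np.hstack([a,b])[:,:,::-1])
```

```text
[ 0.49397771 -0.41663762  0.2372811 ] [0.26256599 0.34604215 0.44436205] 0.05131306967065591
```

View pics/final.png

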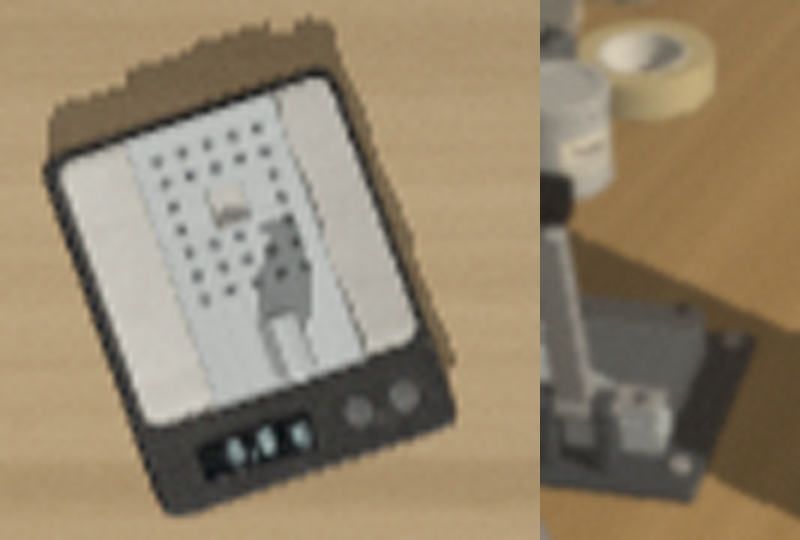

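The plate lies flat and square on the pan, with its left margin about 70 px and right margin about 53 px in the crop (roughly 3 mm off centre). The bar is still open and the tin is in place, so I'll hand it in.

```bash
python3 -c "
from rig import r
print(r.job_done())"
```

```text
the job is handed in; nothing more can be done
None
```

I swung the clamp bar open to about 1.83 rad, slid the plate out and laid it flat and square on the pan, about 3 mm off centre; the job is handed in at about 15 s, and no verdict was returned.

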